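# Set the sliding leg of a lamp stand and close its cam lever

### The job

Pull the sliding leg of the photo-lamp stand out by the upright knob on its cam lever, with the lever still open, until the leg's index finger is level with the clip-on length mark, and hold it there for a moment against its spring. Then swing the cam lever fully closed, in line with the rail, keeping the leg at the mark all the while. Finish while still holding the knob, with the leg at the mark and the lever closed, and leave everything else on the desk where it is.

Things in the scene. Friction and masses are not known exactly. Their poses are not given: they have to be found in the camera images.
- rail_hub_end (a point): centre of the top of the aluminium rail (300 mm long, 46 mm wide, 24 mm tall, fixed to the desk) at the end that meets the round black hub. Beyond it, 25 mm along the rail's line, stands an upright mast 18 mm thick and 210 mm tall.
- rail_leg_end (a point): centre of the top of the same rail at its open end, out of which the flat steel leg slides. The leg slides out straight along the line from rail_hub_end to rail_leg_end (horizontal).
- leg (a joint): how far the sliding leg is pulled out, m: 0 fully in (where it starts), at most 0.150. A spring pulls it back in with about 2.5 N at 0 and 6 N at 0.12, friction about 1 N more; when let go it slides back in. Closing the lever does not take over this pull, so the leg has to be held to the end. The leg carries a black saddle that rides on the rail, its top 36 mm above the desk.
- lever (a joint): angle of the cam lever, rad, about the upright pivot on the saddle: 0 fully closed (a stop; the lever then lies along the rail and points the way the leg slides out), up to 1.15 open. It starts 0.75 to 1.05 open. Seen from above the lever opens clockwise from the slide-out direction, to the side away from the length mark. It stays where it is left; friction about 0.12 N m (1.6 N at the knob).
- lever_pivot (a point): point on the lever's pivot axis, on the saddle, 42.5 mm above the desk; moves with the leg
- knob: upright round grey knob at the lever's tip, 18 mm diameter, 40 mm tall, from 47 to 87 mm above the desk; the origin is its centre, 67 mm above the desk and 75 mm from the pivot axis. The grip for both the leg and the lever; take it from above, any yaw, it can turn between the fingers.
- leg_index (a point): end of the small black index finger, 4 mm wide, that sticks out sideways from the middle of the saddle towards the scale side of the rail, 30 mm above the desk; moves with the leg; level with the lever pivot along the rail
- mark_edge (a point): the length mark: tip of the thin upright steel edge, 3 mm wide, on a 16 mm wide steel clip standing fixed beside the rail on its scale side (the side away from the open lever), 30 mm above the desk. Its x axis lies along the rail, pointing towards the hub. The leg is at the mark when leg_index is level with this edge along the rail (they stay 5 mm apart across it). The mark lies 50 to 115 mm out from where leg_index starts.
- puzzle_mid (a point): black interlocking block puzzle, 44 x 44 x 44 mm, loose bystander beside the rail on its scale side; point at its middle
- scraper_grip (a point): spatula-shaped print scraper, 160 mm long, lying loose beside the rail on its scale side; point on its handle
- fish_mid (a point): blue jointed-looking printed fish, about 110 mm long, 34 mm tall, loose bystander on the lever's side of the rail; point at its middle
- spool_mid (a point): grey spool ring, 100 mm diameter, 50 mm tall, loose bystander; point at its middle
- planter: white open printed box, 120 x 120 x 100 mm, loose bystander; origin at the centre of its underside
- mug: white mug, 80 mm diameter, 90 mm tall, loose bystander; origin at the centre of its underside
- lattice_mid (a point): orange printed grid tray, 70 x 50 x 22 mm, loose bystander; point at its middle

How it is judged:
By the outcome, as a careful person would: the job done as asked, in the order asked, and still so for the second after the job is handed in, while the arm keeps its last pose, push and grip.
It also fails if it takes over 38 s, if anything falls off the work surface, if the arm or the gripper's body presses on something with over 40 N, if the wrist force passes 120 N, or if a joint passes its speed limit or range.

### The arm

A 6-joint arm with a two-finger parallel gripper is mounted at the origin on the work surface. World frame = base frame: x ahead of the robot, y to its left, z up, the work surface at z = 0. Lengths are in m, angles in degrees, forces in N, time in s.
With the tool pointing down it reaches from about 0.4 to 0.825 m from the base axis. Payload 7 kg.
Tool frame: the origin (TCP) lies at the very end of the fingers, on their centre line; the grasp point (between the pads) lies behind it (r.grasp_offset is the z of the grasp point in the tool frame, in m); z points along the fingers, y is the direction in which the jaws open and shut (so a half turn about z gives the same grasp; the last joint's range is limited). The gripper opens to 88 mm and grips with 3 to 60 N. Pads are 19 mm wide; open, the fingers measure 130 mm over their backs; the gripper's body (78 mm by 193 mm) begins 47 mm behind the grasp point.
Start: joints at [91.965, 20.546, 0.682, 0, -70.136, -16.507], TCP at [0.169, 0.653, 0.227] pointing down, gripper open.
Joint ranges: [-176.03, 176.03], [-82.01, 121.73], [-58.28, 71.71], [-173.87, 95.51], [-174.79, -0.11], [-173.66, 173.66]. Speed limits (degrees/s): [136.94, 136.94, 172.46, 180, 180, 180].

### API

Orientations are given as [roll, pitch, yaw] about the fixed x, y, z axes, in that order (R = Rz(yaw) Ry(pitch) Rx(roll)).
In Python, from plant import r gives the robot as it stands. The module is installed in compiled form; this text tells all that it offers.
- The arm moves only by the tool servo_tool, never from a script. Its argument "targets" is a list of rows, each an object of numbers: "dx", "dy", "dz": the shift along the world's x, y, z in cm; "spin": the turn about the world's z in rad; "grip": the opening in per cent of the stroke, from 0 (shut) to 100 (fully open). A call has exactly 10 rows; each row is the pose to reach, as a shift and turn from the pose commanded when the call began; what a row does not reach only later rows make up. A row lasts 1/12 s, in which the tool goes at most 41.7 mm and 7.16 degrees, less where a joint would pass 70% of its speed; a pose out of reach is approached as far as the arm can. A call with a gripper value outside its range is refused whole. The fingers move at their own pace and stop on an object; "squeeze" is the grip in N (left out, the last holds). Time passes only in rows, so rows that repeat a pose let the fingers close, or fill a call up. It gives the time, the measured TCP pose, the force and the opening at its end, in the units of the state.
- r.get_state(): the state, without advancing time (a new reading comes with each control period).
- r.capture(name): name is "scene" or "top"; returns the picture (400x640x3 uint8, blue, green, red); there is no depth.
- r.get_calibration(name): a dict with "K" (3x3 intrinsics, pixels), "k1" (the pictures are not rectified: a ray, as slopes to the right and down, at radius r is drawn at 1 + k1 r^2 times it, then the intrinsics apply), "extrinsics" (4x4, takes a point from camera to world coordinates). Camera axes: x right, y down, z forward; pixel columns grow to the right and rows downward; lengths in m; the calibration is good to about 2 mm. A picture is of the moment at which its call begins. get_calibration takes no time and is no camera call.
- r.close_job(): hands the job in, once; it reports no verdict.
Trained networks look in the newest picture that a camera, given by its name, has taken for a name from the list of things; names that differ only in an ending like _2 or _b are one class to them, and where a whole thing is asked for, a point or a joint stands for the part that bears it (a point fixed in the world has none). Each returns a list of dicts, best first, with "p" (0 to 1); they miss things now and then, are a little off and sometimes report something else, mostly with a low value. They report only what shows in the picture. A call takes as long as a camera call.
- r.cut_out(name, camera): "mask" (400x640 bool, what is visible of it) and "extent" ([left, top, right, bottom] in pixels, round what is visible of it).
The state is a dict: "time_s": time; "joints": joint angles; "qd": joint speeds; "joint_torque": joint torques, N m; "tcp_pos": TCP position; "eef_rot": TCP orientation; "contact_force": force on the tool from outside, world axes, zero at the start; "moment": the same for the moment, N m; "gripper_width": finger opening in m.
Only numpy, scipy, OpenCV 4.12 (cv2) and the standard library are available. Lean on these libraries where they do the work, as an engineer would, in place of code of your own. Each camera call takes 0.05 s, during which the arm holds its last target. There are 200 camera calls.

## Working session

There is one attempt and no reset: what is moved stays moved. The work goes in short steps, Python scripts to look and compute and a tool call to move; the robot and the scene stay as the last step left them, time stands still between calls to the robot, and variables do not carry over. Pictures are saved under pics/ and viewed, about 8 in all and at most 12, crops included, and the job is handed in when it is done.

Besides the shell and the picture viewer there is one more tool, called as name(argument=value, ...) on one line, values as JSON. servo_tool: Moves the arm, as the interface text tells. Its arguments: {"type":"object","properties":{"targets":{"type":"array"},"squeeze":{"type":"number"}},"required":["targets"]}

```bash
mkdir -p pics; cat > h.py <<'E'
import numpy as np, cv2
from plant import r
def ray(cam,uv):
    c=r.get_calibration(cam);K=np.array(c["K"]);E=np.array(c["extrinsics"]);k=c["k1"]
    d=np.array([(uv[0]-K[0,2])/K[0,0],(uv[1]-K[1,2])/K[1,1]]);s=d.copy()
    for _ in range(30): s=d/(1+k*(s@s))
    return E[:3,3],E[:3,:3]@np.array([s[0],s[1],1.])
def at(cam,uv,z):
    o,d=ray(cam,uv);return o+d*(z-o[2])/d[2]
def proj(cam,p):
    c=r.get_calibration(cam);K=np.array(c["K"]);E=np.array(c["extrinsics"]);k=c["k1"]
    q=E[:3,:3].T@(np.array(p)-E[:3,3]);s=q[:2]/q[2];s=s*(1+k*(s@s))
    return np.array([K[0,0]*s[0]+K[0,2],K[1,1]*s[1]+K[1,2]])
E
python3 - <<'E'
from h import *
for c in("top","scene"):
    im=r.capture(c);cv2.imwrite(f"pics/{c}0.png",im)
    cal=r.get_calibration(c);print(c,np.round(cal["K"],1).tolist(),cal["k1"],np.round(cal["extrinsics"],3).tolist())
    for n in("knob","leg_index","mark_edge","lever","leg","lever_pivot"):
        for d in r.cut_out(n,c)[:2]:
            m=d["mask"];ys,xs=np.nonzero(m);print(n,round(d["p"],2),d["extent"],m.sum(),xs.mean().round(1),ys.mean().round(1))
print(r.get_state(),r.grasp_offset)
E
```

```text
top [[361.6, 0.0, 319.3], [0.0, 361.6, 204.8], [0.0, 0.0, 1.0]] -0.04598531334211663 [[0.0, -0.991, 0.133, 0.402], [-1.0, -0.001, -0.003, -0.081], [0.003, -0.133, -0.991, 1.08], [0.0, 0.0, 0.0, 1.0]]
knob 0.38 [261.6, 207.8, 267.8, 210.0] 22 263.9 207.9
leg_index 0.63 [255.2, 172.8, 324.5, 223.6] 1023 284.1 197.6
mark_edge 0.38 [293.3, 183.7, 301.3, 193.5] 52 297.9 188.2
lever 0.49 [259.3, 180.3, 270.8, 211.3] 243 265.1 193.1
lever 0.38 [232.0, 232.1, 263.8, 270.3] 295 247.4 252.1
leg 0.6 [256.0, 174.7, 324.3, 221.8] 848 282.2 196.4
leg 0.54 [259.9, 125.9, 274.3, 141.4] 225 267.4 133.0
lever_pivot 0.77 [258.2, 177.7, 322.8, 220.5] 935 285.4 198.2
scene [[404.0, 0.0, 320.6], [0.0, 404.0, 191.0], [0.0, 0.0, 1.0]] -0.029142854262563578 [[-0.677, 0.423, -0.602, 1.293], [0.736, 0.369, -0.568, 0.62], [-0.018, -0.828, -0.561, 0.754], [0.0, 0.0, 0.0, 1.0]]
knob 0.62 [364.0, 197.3, 369.7, 212.4] 61 364.6 204.7
leg_index 0.56 [322.2, 194.5, 368.0, 235.4] 708 347.3 217.4
mark_edge 0.49 [324.8, 211.1, 336.3, 222.1] 78 326.1 218.2
lever 0.8 [344.4, 202.1, 366.4, 225.3] 278 356.9 215.8
lever 0.69 [213.6, 139.5, 238.8, 174.2] 601 225.8 158.1
leg 0.85 [322.4, 191.8, 367.9, 236.6] 811 346.0 215.2
lever_pivot 0.7 [323.8, 195.1, 370.3, 237.3] 746 345.8 216.2
{'time_s': 0.7, 'joints': array([ 9.19653100e+01,  2.05429480e+01,  6.80575860e-01, -5.50940102e-04,
       -7.01355775e+01, -1.65063513e+01]), 'qd': array([-0.02193736,  0.05082434, -0.01209385,  0.06981776, -0.00760466,
        0.09695583]), 'joint_torque': array([ 6.68530502e-04, -5.82166636e+01,  2.93260574e+01,  7.00106755e+00,
        1.26374364e-02, -2.46081044e-05]), 'tcp_pos': array([0.16949044, 0.65333799, 0.22658753]), 'eef_rot': array([-1.79998181e+02,  1.07938268e-03, -1.45412285e+01]), 'contact_force': array([0.47801395, 0.08709876, 0.07003044]), 'moment': array([ 0.00906262,  0.00201632, -0.0204658 ]), 'gripper_width': 0.08764243392434663} -0.0188
```

View pics/top0.png

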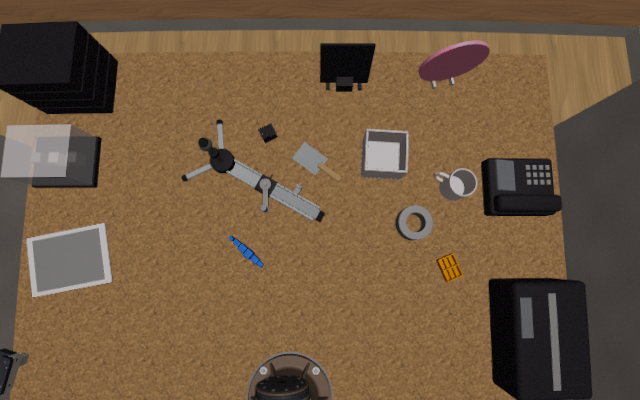

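View pics/scene0.png

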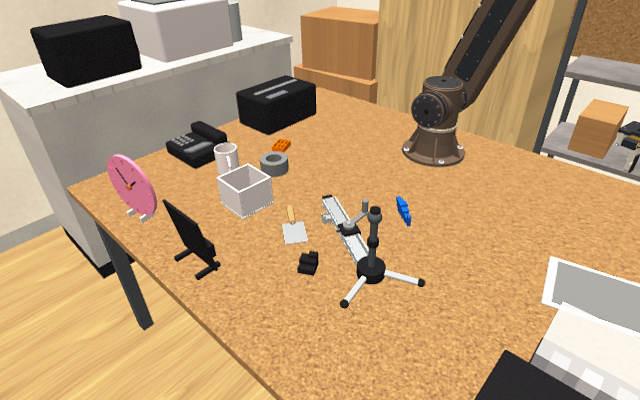

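The top view shows the hub at (221,160), the leg end at (322,213), the saddle near (265,184) with the knob near (264,208), and the clip near (297,189). I'll zoom in on both pictures.

```bash
python3 - <<'E'
from h import *
a=cv2.imread("pics/top0.png")[140:230,205:335];b=cv2.imread("pics/scene0.png")[185:275,310:400]
a=cv2.resize(a,None,fx=6,fy=6,interpolation=cv2.INTER_CUBIC)
b=cv2.resize(b,None,fx=6,fy=6,interpolation=cv2.INTER_CUBIC)
cv2.imwrite("pics/a.png",a);cv2.imwrite("pics/b.png",b)
E
```

```text
(no output)
```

View pics/a.png

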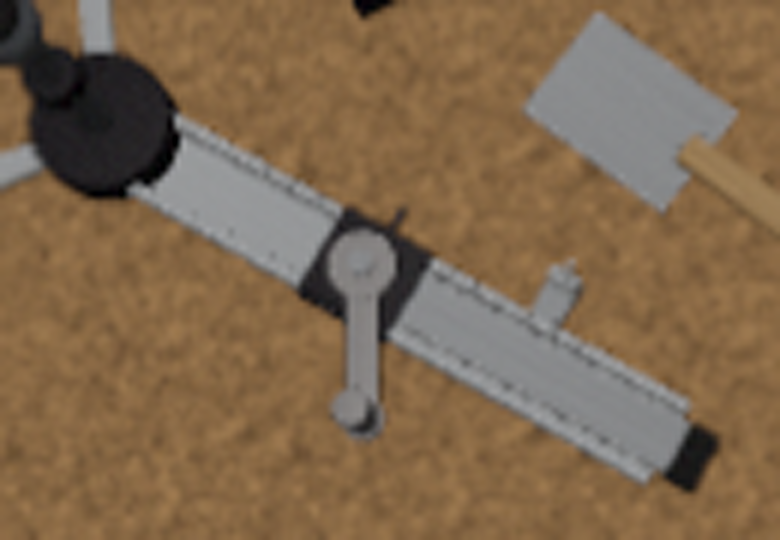

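View pics/b.png

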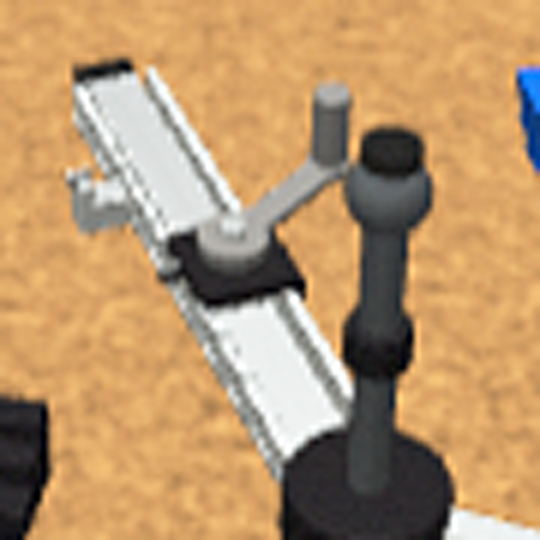

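```bash
cat >> h.py <<'E'
def A(x,y): return ((x+.5)/6-.5+205,(y+.5)/6-.5+140)
def B(x,y): return ((x+.5)/6-.5+310,(y+.5)/6-.5+185)
E
python3 - <<'E'
from h import *
P=lambda n,c,z:print(n,(at("top" if c[0]=='t' else "scene",(A if c[0]=='t' else B)(*c[1:]),z)*1000).round(1))
T=lambda x,y,z:at("top",A(x,y),z)
S=lambda x,y,z:at("scene",B(x,y),z)
# rail lines
e1=T(690,405,.024);e2=T(645,480,.024);f1=T(182,118,.024);f2=T(130,190,.024)
print("width",np.linalg.norm(e1-e2),np.linalg.norm(f1-f2))
u1=(e1-f1);u2=e2-f2;print(np.degrees(np.arctan2(u1[1],u1[0])),np.degrees(np.arctan2(u2[1],u2[0])))
u=u1/np.linalg.norm(u1)+u2/np.linalg.norm(u2);u[2]=0;u/=np.linalg.norm(u);n=np.array([-u[1],u[0],0])
end=(e1+e2)/2;print("end",end,"u",u,"n",n)
def rep(name,p):
    q=p-end;print(name,(p*1000).round(1),"along",round(q@u*1000,1),"across",round(q@n*1000,1))
for nm,p in dict(knobtop_t=T(350,408,.087),knobtop_s=S(332,95,.087),knobbot_t=T(363,417,.047),piv_t=T(362,262,.05),piv_s=S(233,235,.05),
 idx_t=T(405,208,.03),idx_s=S(165,272,.03),mark_t=T(570,265,.03),mark_s=S(74,176,.03),clipa_t=T(548,265,.024),clipb=T(580,290,.024),
 endL_s=S(80,85,.024),endR_s=S(150,70,.024), mast_t=T(10,20,.21),mastbase=S(368,485,.03)).items(): rep(nm,p)
E
```

```text
width 0.04296009900574337 0.04439415337665656
-119.61925028777387 -119.36385079043325
end [ 0.51812784 -0.07348934  0.024     ] u [-0.4922952 -0.8704283  0.       ] n [ 0.8704283 -0.4922952  0.       ]
knobtop_t [527.   72.6  87. ] along -131.6 across -64.2
knobtop_s [530.1  72.8  87. ] along -133.2 across -61.7
knobbot_t [527.7  72.5  47. ] along -131.8 across -63.5
piv_t [602.8  74.1  50. ] along -170.1 across 1.0
piv_s [606.1  75.9  50. ] along -173.3 across 3.1
idx_t [633.8  56.4  30. ] along -170.0 across 36.8
idx_s [628.7  54.1  30. ] along -165.4 across 33.4
mark_t [605.2 -25.4  30. ] along -84.7 across 52.1
mark_s [602.4 -27.4  30. ] along -81.6 across 50.7
clipa_t [606.4 -14.2  24. ] along -95.1 across 47.6
clipb [593.8 -30.1  24. ] along -75.0 across 44.5
endL_s [537.1 -83.1  24. ] along -1.0 across 21.2
endR_s [502.7 -64.5  24. ] along -0.2 across -17.8
mast_t [674.1 199.1 210. ] along -314.1 across 1.5
mastbase [678.  208.1  30. ] along -323.8 across 0.5
```

Knob at about (0.528, 0.073), slide direction yaw −119.5°, lever about 1.03 rad open, and about 85 mm to pull. Heights and sizes agree (75 mm lever radius, 46 mm rail). Next I move above the knob with the jaws along the slide direction.

servo_tool(targets=[{"dx": 1, "dy": -1.6, "dz": 0, "spin": -0.02, "grip": 100}, {"dx": 3, "dy": -4.8, "dz": 0, "spin": -0.05, "grip": 100}, {"dx": 5, "dy": -8, "dz": 0, "spin": -0.08, "grip": 100}, {"dx": 7, "dy": -11.3, "dz": 0, "spin": -0.11, "grip": 100}, {"dx": 9, "dy": -14.5, "dz": 0, "spin": -0.14, "grip": 100}, {"dx": 11, "dy": -17.8, "dz": 0, "spin": -0.17, "grip": 100}, {"dx": 13, "dy": -21, "dz": 0, "spin": -0.2, "grip": 100}, {"dx": 15, "dy": -24.2, "dz": 0, "spin": -0.23, "grip": 100}, {"dx": 17, "dy": -27.5, "dz": 0, "spin": -0.26, "grip": 100}, {"dx": 19, "dy": -30.7, "dz": 0, "spin": -0.26, "grip": 100}], squeeze=40)

```text
time_s: 1.53
tcp_pos: [0.36, 0.3446, 0.227]
eef_rot: [-180.0, 0.0, -29.5]
contact_force: [0.1, 1.0, -0.6]
gripper_width: 0.0875
```

servo_tool(targets=[{"dx": 2, "dy": -3.2, "dz": 0}, {"dx": 4, "dy": -6.4, "dz": 0}, {"dx": 6, "dy": -9.7, "dz": 0}, {"dx": 8, "dy": -13, "dz": 0}, {"dx": 10, "dy": -16.2, "dz": 0}, {"dx": 12, "dy": -19.5, "dz": 0}, {"dx": 14, "dy": -22.7, "dz": 0}, {"dx": 16, "dy": -25.9, "dz": 0}, {"dx": 16.9, "dy": -27.4, "dz": 0}, {"dx": 16.9, "dy": -27.4, "dz": 0}])

```text
validation failed for argument at $.ta...
```

servo_tool(targets=[{"dx": 2, "dy": -3.2, "dz": 0, "spin": 0, "grip": 100}, {"dx": 4, "dy": -6.4, "dz": 0, "spin": 0, "grip": 100}, {"dx": 6, "dy": -9.7, "dz": 0, "spin": 0, "grip": 100}, {"dx": 8, "dy": -13, "dz": 0, "spin": 0, "grip": 100}, {"dx": 10, "dy": -16.2, "dz": 0, "spin": 0, "grip": 100}, {"dx": 12, "dy": -19.5, "dz": 0, "spin": 0, "grip": 100}, {"dx": 14, "dy": -22.7, "dz": 0, "spin": 0, "grip": 100}, {"dx": 16, "dy": -25.9, "dz": 0, "spin": 0, "grip": 100}, {"dx": 16.9, "dy": -27.4, "dz": 0, "spin": 0, "grip": 100}, {"dx": 16.9, "dy": -27.4, "dz": 0, "spin": 0, "grip": 100}], squeeze=40)

```text
time_s: 2.37
tcp_pos: [0.5298, 0.0694, 0.2264]
eef_rot: [180.0, -0.0, -29.6]
contact_force: [0.3, 0.5, 0.6]
gripper_width: 0.0878
```

servo_tool(targets=[{"dx": 0, "dy": 0, "dz": -2, "spin": 0, "grip": 100}, {"dx": 0, "dy": 0, "dz": -4, "spin": 0, "grip": 100}, {"dx": 0, "dy": 0, "dz": -6, "spin": 0, "grip": 100}, {"dx": 0, "dy": 0, "dz": -8, "spin": 0, "grip": 100}, {"dx": 0, "dy": 0, "dz": -10, "spin": 0, "grip": 100}, {"dx": 0, "dy": 0, "dz": -11, "spin": 0, "grip": 100}, {"dx": 0, "dy": 0, "dz": -11.5, "spin": 0, "grip": 100}, {"dx": 0, "dy": 0, "dz": -12, "spin": 0, "grip": 100}, {"dx": 0, "dy": 0, "dz": -12, "spin": 0, "grip": 100}, {"dx": 0, "dy": 0, "dz": -12, "spin": 0, "grip": 100}])

```text
time_s: 3.2
tcp_pos: [0.529, 0.0726, 0.1073]
eef_rot: [-180.0, -0.0, -29.4]
contact_force: [-0.6, -0.3, 1.2]
gripper_width: 0.0875
```

```bash
python3 - <<'E'
from h import *
s=r.get_state();print(s["tcp_pos"],s["eef_rot"],s["contact_force"])
a=r.capture("top")[140:230,205:335];b=r.capture("scene")[185:275,310:400]
a=cv2.resize(a,None,fx=5,fy=5,interpolation=cv2.INTER_CUBIC);b=cv2.resize(b,None,fx=5,fy=5,interpolation=cv2.INTER_CUBIC)
cv2.imwrite("pics/c.png",cv2.hconcat([a,b])[:, :])
print(cv2.imread("pics/c.png").shape)
E
```

```text
[0.52895128 0.07261931 0.10726665] [-1.79959759e+02 -3.91400559e-02 -2.94227339e+01] [-0.59271629 -0.29806527  1.15380316]
(450, 1100, 3)
```

servo_tool(targets=[{"dx": 0, "dy": 0, "dz": -1.5, "spin": 0, "grip": 100}, {"dx": 0, "dy": 0, "dz": -3, "spin": 0, "grip": 100}, {"dx": 0, "dy": 0, "dz": -4.5, "spin": 0, "grip": 100}, {"dx": 0, "dy": 0, "dz": -5.5, "spin": 0, "grip": 100}, {"dx": 0, "dy": 0, "dz": -5.5, "spin": 0, "grip": 60}, {"dx": 0, "dy": 0, "dz": -5.5, "spin": 0, "grip": 30}, {"dx": 0, "dy": 0, "dz": -5.5, "spin": 0, "grip": 0}, {"dx": 0, "dy": 0, "dz": -5.5, "spin": 0, "grip": 0}, {"dx": 0, "dy": 0, "dz": -5.5, "spin": 0, "grip": 0}, {"dx": 0, "dy": 0, "dz": -5.5, "spin": 0, "grip": 0}], squeeze=40)

```text
time_s: 4.13
tcp_pos: [0.5288, 0.0725, 0.0522]
eef_rot: [-179.9, -0.0, -29.4]
contact_force: [-0.6, -0.4, -0.9]
gripper_width: 0.0529
```

```bash
python3 - <<'E'
from h import *
s=r.get_state();print(s["time_s"],s["tcp_pos"],s["eef_rot"],s["contact_force"],s["moment"],s["gripper_width"])
a=r.capture("top")[140:230,205:335];b=r.capture("scene")[175:275,310:420]
b=cv2.resize(b,None,fx=5,fy=5,interpolation=cv2.INTER_CUBIC)
cv2.imwrite("pics/d.png",b)
E
```

```text
4.1333 [0.52884672 0.07252147 0.05217838] [-1.79947000e+02 -3.65760431e-02 -2.94345821e+01] [-0.5522027  -0.43852416 -0.85859567] [0.02831351 0.04090637 0.01740556] 0.052948100587412644
```

View pics/d.png

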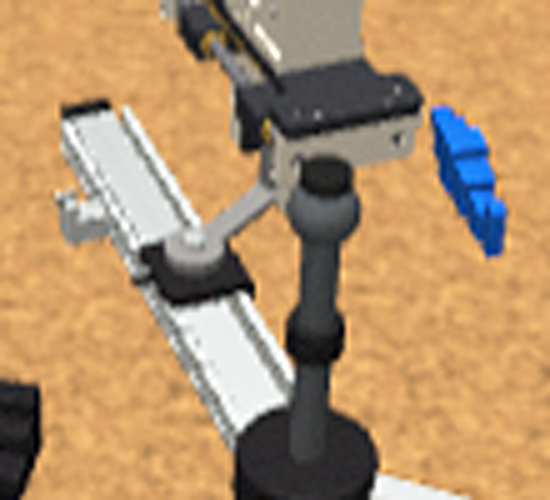

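The gripper sits over the knob at around (285,180), the scene is undisturbed, and the fingers are still closing. I'll let them finish.

servo_tool(targets=[{"dx": 0, "dy": 0, "dz": 0, "spin": 0, "grip": 0}, {"dx": 0, "dy": 0, "dz": 0, "spin": 0, "grip": 0}, {"dx": 0, "dy": 0, "dz": 0, "spin": 0, "grip": 0}, {"dx": 0, "dy": 0, "dz": 0, "spin": 0, "grip": 0}, {"dx": 0, "dy": 0, "dz": 0, "spin": 0, "grip": 0}, {"dx": 0, "dy": 0, "dz": 0, "spin": 0, "grip": 0}, {"dx": 0, "dy": 0, "dz": 0, "spin": 0, "grip": 0}, {"dx": 0, "dy": 0, "dz": 0, "spin": 0, "grip": 0}, {"dx": 0, "dy": 0, "dz": 0, "spin": 0, "grip": 0}, {"dx": 0, "dy": 0, "dz": 0, "spin": 0, "grip": 0}])

```text
time_s: 5.07
tcp_pos: [0.5285, 0.0723, 0.0515]
eef_rot: [180.0, 0.0, -29.4]
contact_force: [-1.3, -0.7, 0.6]
gripper_width: 0.0171
```

servo_tool(targets=[{"dx": -0.3, "dy": -0.5, "dz": 0, "spin": 0, "grip": 0}, {"dx": -0.8, "dy": -1.4, "dz": 0, "spin": 0, "grip": 0}, {"dx": -1.3, "dy": -2.3, "dz": 0, "spin": 0, "grip": 0}, {"dx": -1.8, "dy": -3.2, "dz": 0, "spin": 0, "grip": 0}, {"dx": -2.3, "dy": -4.1, "dz": 0, "spin": 0, "grip": 0}, {"dx": -2.8, "dy": -5, "dz": 0, "spin": 0, "grip": 0}, {"dx": -3.3, "dy": -5.8, "dz": 0, "spin": 0, "grip": 0}, {"dx": -3.7, "dy": -6.5, "dz": 0, "spin": 0, "grip": 0}, {"dx": -3.94, "dy": -6.96, "dz": 0, "spin": 0, "grip": 0}, {"dx": -3.94, "dy": -6.96, "dz": 0, "spin": 0, "grip": 0}])

```text
time_s: 5.9
tcp_pos: [0.4896, 0.0023, 0.0517]
eef_rot: [-179.9, -0.1, -29.5]
contact_force: [5.0, 2.1, -6.7]
gripper_width: 0.017
```

```bash
python3 - <<'E'
from h import *
s=r.get_state();print(s["time_s"],s["tcp_pos"],s["eef_rot"],s["contact_force"],s["moment"],s["gripper_width"])
a=r.capture("top");b=r.capture("scene")
cv2.imwrite("pics/top1.png",a);cv2.imwrite("pics/scene1.png",b)
a=cv2.resize(a[150:220,255:330],None,fx=6,fy=6,interpolation=cv2.INTER_CUBIC)
b=cv2.resize(b[180:250,310:370],None,fx=6,fy=6,interpolation=cv2.INTER_CUBIC)
o=cv2.hconcat([a[:420],b[:420]])[:,:800];cv2.imwrite("pics/e.png",o);print(a.shape,b.shape,o.shape)
E
```

```text
5.9 [0.48957126 0.00230518 0.05167588] [-1.79902560e+02 -7.88508194e-02 -2.94511635e+01] [ 4.9761342   2.1254374  -6.68902253] [ 0.64449493 -1.62446226  0.24367359] 0.017001893783597916
(420, 450, 3) (420, 360, 3) (420, 800, 3)
```

View pics/e.png

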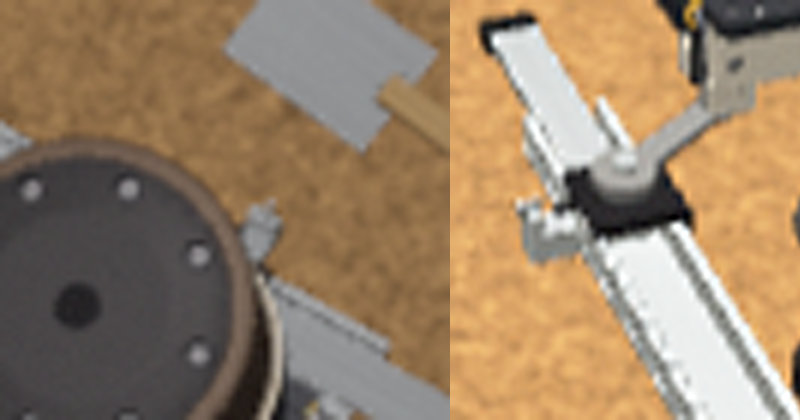

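The leg has followed (about 80 mm by the TCP) with the lever still open. The scene view shows the saddle at (630,195) and the clip at (545,225), nearly level. I'll magnify both to measure the rest precisely.

```bash
python3 - <<'E'
from h import *
a=cv2.imread("pics/top0.png")[168:196,265:308];b=cv2.imread("pics/scene1.png")[200:236,316:360]
cv2.imwrite("pics/f.png",cv2.resize(a,None,fx=18,fy=18,interpolation=cv2.INTER_CUBIC))
cv2.imwrite("pics/g.png",cv2.resize(b,None,fx=16,fy=16,interpolation=cv2.INTER_CUBIC))
E
```

```text
(no output)
```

View pics/f.png

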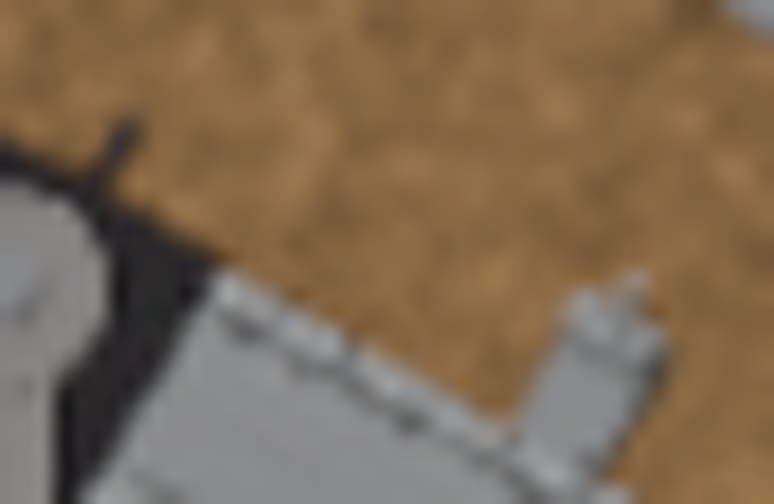

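View pics/g.png

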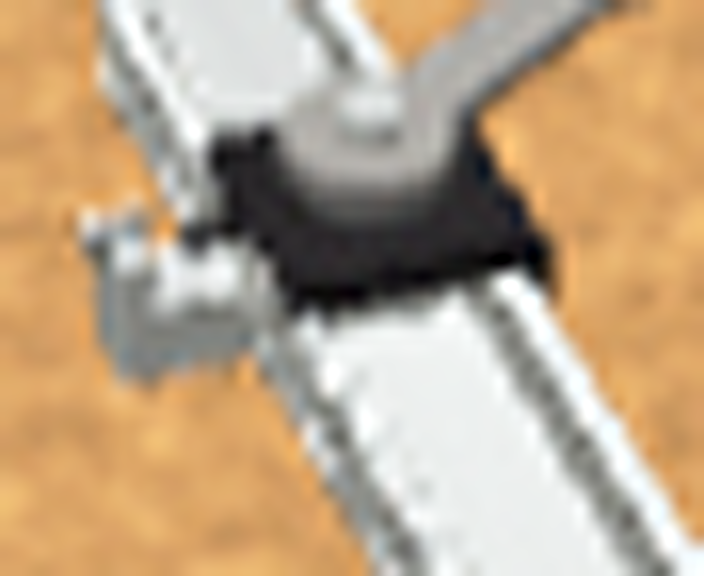

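```bash
cat >> h.py <<'E'
def Z(x,y,f,x0,y0): return ((x+.5)/f-.5+x0,(y+.5)/f-.5+y0)
u=np.array([-.4923,-.8704,0]);n=np.array([.8704,-.4923,0]);end=np.array([.5181,-.0735,.024])
E
python3 - <<'E'
from h import *
def rep(nm,cam,px,z):
    p=at(cam,px,z);q=p-end;print(nm,(p*1000).round(1),"along",round(q@u*1000,1),"across",round(q@n*1000,1))
F=lambda x,y:Z(x,y,18,265,168);G=lambda x,y:Z(x,y,16,316,200)
rep("idx0 tip","top",F(130,120),.03);rep("idx0 root","top",F(95,190),.03)
rep("mark top","top",F(637,275),.03)
rep("clip L","top",F(575,290),.024);rep("clip R","top",F(668,345),.024)
rep("clip rootL","top",F(525,430),.024);rep("clip rootR","top",F(605,480),.024)
rep("idx1 tip","scene",G(188,236),.03);rep("mark","scene",G(85,222),.03)
rep("clipnear","scene",G(105,235),.03)
rep("piv1","scene",G(370,120),.05)
# saddle corners top z=.036 (front: leg end; rear: hub end)
for c in [(215,135),(290,300),(545,255),(475,130)]: rep("sad1","scene",G(*c),.036)
for c in [(215,262),(82,497)]: rep("sad0 front","top",F(*c),.036)
# project mark along level lines
m=end-84*u/1000
for al in (-90,-85,-80):
  for ac in (36,47): 
    p=end+u*al/1000+n*ac/1000;p[2]=.03
    q=proj("scene",p);print(al,ac,((q-[316,200]+.5)*16-.5).round(),((proj("top",p)-[265,168]+.5)*18-.5).round())
E
```

```text
idx0 tip [634.   57.4  30. ] along -170.9 across 36.4
idx0 root [622.2  62.9  30. ] along -170.0 across 23.5
mark top [608.  -26.4  30. ] along -85.3 across 55.1
clip L [606.7 -15.8  24. ] along -93.8 across 48.7
clip R [597.5 -31.2  24. ] along -75.9 across 48.3
clip rootL [583.3  -7.8  24. ] along -89.2 across 24.4
clip rootR [575.  -21.1  24. ] along -73.6 across 23.7
idx1 tip [593.3 -14.3  30. ] along -88.5 across 36.3
mark [602.7 -31.4  30. ] along -78.3 across 52.9
clipnear [603.2 -26.   30. ] along -83.2 across 50.6
piv1 [564.7   5.   50. ] along -91.3 across 1.9
sad1 [572.8 -25.9  36. ] along -68.4 across 24.2
sad1 [601.1  17.3  36. ] along -119.9 across 27.5
sad1 [560.7  43.4  36. ] along -122.7 across -20.5
sad1 [539.7   9.5  36. ] along -82.9 across -22.0
sad0 front [609.   42.2  36. ] along -145.5 across 22.1
sad0 front [570.1  63.2  36. ] along -144.6 across -22.0
-90 36 [192. 240.] [554. 361.]
-90 47 [135. 252.] [588. 303.]
-85 36 [184. 225.] [581. 376.]
-85 47 [127. 237.] [614. 318.]
-80 36 [175. 209.] [607. 390.]
-80 47 [118. 221.] [641. 333.]
```

```bash
python3 - <<'E'
from h import *
F=lambda x,y:Z(x,y,18,265,168);G=lambda x,y:Z(x,y,16,316,200)
def tri(a,b):
    o1,d1=ray("top",a);o2,d2=ray("scene",b);d1=d1/np.linalg.norm(d1);d2=d2/np.linalg.norm(d2)
    t=np.linalg.lstsq(np.c_[d1,-d2],o2-o1,rcond=None)[0];p,q=o1+t[0]*d1,o2+t[1]*d2;m=(p+q)/2
    print((m*1000).round(1),"gap",round(np.linalg.norm(p-q)*1000,1),"along",round((m-end)@u*1000,1),"across",round((m-end)@n*1000,1))
tri(F(637,278),G(85,222))
# refs with known height: rail corner & pivot
E0=lambda x,y:Z(x,y,6,310,185)
T=lambda x,y:A(x,y)
tri(T(350,408),E0(332,95));tri(T(362,262),E0(233,230));tri(T(570,265),E0(74,176))
a=cv2.imread("pics/top0.png")[176:200,286:314];b=cv2.imread("pics/scene0.png")[206:230,316:344]
o=cv2.vconcat([cv2.resize(x,None,fx=21,fy=12.5*1.0,interpolation=cv2.INTER_CUBIC) for x in (a,b)])
o=cv2.hconcat([cv2.resize(x,(392,336),interpolation=cv2.INTER_LANCZOS4) for x in (a,b)]);cv2.imwrite("pics/i.png",o)
E
```

```text
[606.9 -26.9  34.6] gap 0.8 along -84.3 across 54.3
[527.7  72.2  85.5] gap 1.7 along -131.6 across -63.3
[603.   73.8  49.9] gap 0.7 along -170.0 across 1.4
[604.7 -25.4  32.3] gap 0.2 along -84.5 across 51.7
```

View pics/i.png

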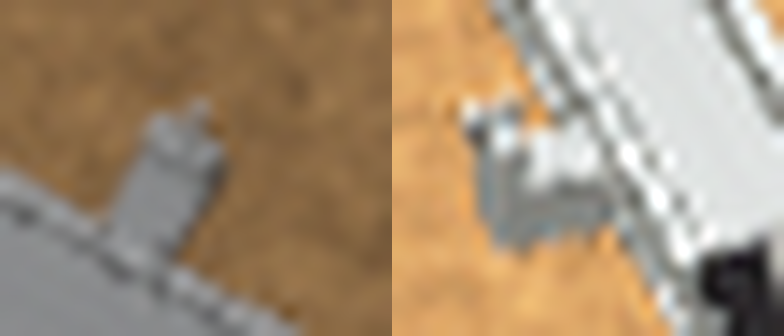

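The edge is at along ≈ −84.5 mm, and the index now at ≈ −89 (image) or −90 (from TCP displacement), so about 5 mm are left. I'll pull those and hold.

servo_tool(targets=[{"dx": -0.12, "dy": -0.22, "dz": 0, "spin": 0, "grip": 0}, {"dx": -0.25, "dy": -0.44, "dz": 0, "spin": 0, "grip": 0}, {"dx": -0.25, "dy": -0.44, "dz": 0, "spin": 0, "grip": 0}, {"dx": -0.25, "dy": -0.44, "dz": 0, "spin": 0, "grip": 0}, {"dx": -0.25, "dy": -0.44, "dz": 0, "spin": 0, "grip": 0}, {"dx": -0.25, "dy": -0.44, "dz": 0, "spin": 0, "grip": 0}, {"dx": -0.25, "dy": -0.44, "dz": 0, "spin": 0, "grip": 0}, {"dx": -0.25, "dy": -0.44, "dz": 0, "spin": 0, "grip": 0}, {"dx": -0.25, "dy": -0.44, "dz": 0, "spin": 0, "grip": 0}, {"dx": -0.25, "dy": -0.44, "dz": 0, "spin": 0, "grip": 0}])

```text
time_s: 6.83
tcp_pos: [0.4875, -0.0014, 0.0516]
eef_rot: [-179.9, -0.1, -29.4]
contact_force: [4.4, 1.7, -5.1]
gripper_width: 0.0174
```

```bash
python3 - <<'E'
from h import *
s=r.get_state();p=s["tcp_pos"];print(s["time_s"],p,s["contact_force"],s["moment"],s["gripper_width"])
d=p-np.array([.5285,.0723,.0515]);print("moved along",d@u*1000,"across",d@n*1000)
ims=[r.capture("scene").astype(float) for _ in range(4)]
m=np.mean(ims,0).astype(np.uint8);cv2.imwrite("pics/scene2.png",m)
x0,y0,f=318,204,24
b=cv2.resize(m[y0:y0+24,x0:x0+32],None,fx=f,fy=f,interpolation=cv2.INTER_CUBIC)
for al in(-90,-85,-80):
    q=[]
    for ac in(30,56):
        w=end+u*al/1000+n*ac/1000;w[2]=.03;q.append(((proj("scene",w)-[x0,y0]+.5)*f).astype(int).tolist())
    cv2.line(b,q[0],q[1],(0,0,255) if al==-85 else (255,0,0),1)
# independent: shift of saddle patch by flow of dark blob between scene0 and scene2
cv2.imwrite("pics/j.png",b)
E
```

```text
6.8333 [ 0.48751807 -0.0014484   0.05164087] [ 4.42418725  1.67638368 -5.14316539] [ 0.65405744 -1.72864885  0.16220282] 0.017403603040517485
moved along 84.36601101532342 across 0.635669428185735
```

View pics/j.png

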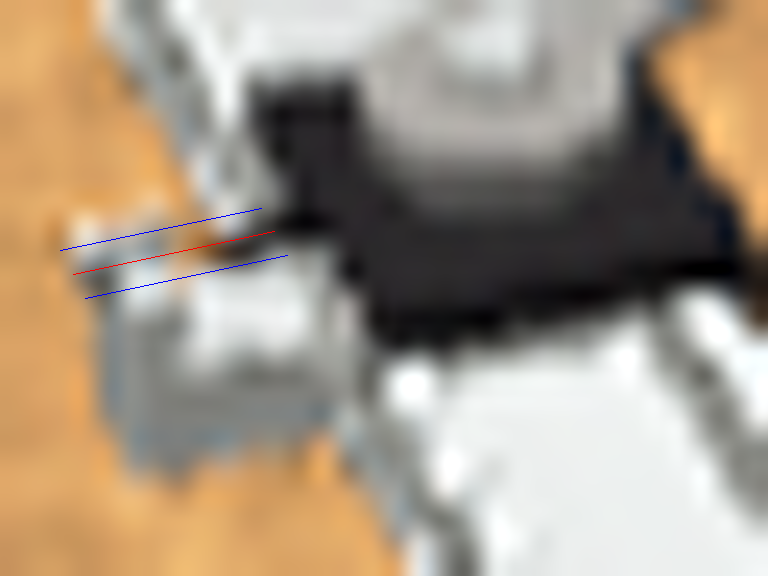

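The index (dark bar, (300,225)–(205,250)) lies just hub-side of the red −85 line, at about −86.3 mm, so I'll pull another 1.7 mm and hold. After that I'll check with intensity profiles along the rail.

servo_tool(targets=[{"dx": -0.04, "dy": -0.07, "dz": 0, "spin": 0, "grip": 0}, {"dx": -0.08, "dy": -0.15, "dz": 0, "spin": 0, "grip": 0}, {"dx": -0.08, "dy": -0.15, "dz": 0, "spin": 0, "grip": 0}, {"dx": -0.08, "dy": -0.15, "dz": 0, "spin": 0, "grip": 0}, {"dx": -0.08, "dy": -0.15, "dz": 0, "spin": 0, "grip": 0}, {"dx": -0.08, "dy": -0.15, "dz": 0, "spin": 0, "grip": 0}, {"dx": -0.08, "dy": -0.15, "dz": 0, "spin": 0, "grip": 0}, {"dx": -0.08, "dy": -0.15, "dz": 0, "spin": 0, "grip": 0}, {"dx": -0.08, "dy": -0.15, "dz": 0, "spin": 0, "grip": 0}, {"dx": -0.08, "dy": -0.15, "dz": 0, "spin": 0, "grip": 0}])

```text
time_s: 7.87
tcp_pos: [0.4868, -0.0028, 0.0517]
eef_rot: [-179.9, -0.1, -29.4]
contact_force: [5.7, 3.5, -5.7]
gripper_width: 0.017
```

```bash
cat >> h.py <<'E'
def prof(im,cam,ac,z,als):
    g=im.astype(np.float32)
    P=[proj(cam,[*(end+u*a/1000+n*ac/1000)[:2],z]) for a in als];P=np.array(P,np.float32)
    return cv2.remap(g,P[:,0:1],P[:,1:2],cv2.INTER_CUBIC)[:,0,:]
E
python3 - <<'E'
from h import *
s=r.get_state();p=s["tcp_pos"];print(s["time_s"],p,s["contact_force"],s["gripper_width"])
d=p-np.array([.5285,.0723,.0515]);print("moved along",d@u*1000,"across",d@n*1000)
m=np.mean([r.capture("scene").astype(float) for _ in range(4)],0).astype(np.uint8);cv2.imwrite("pics/scene3.png",m)
s0=cv2.imread("pics/scene0.png");t0=cv2.imread("pics/top0.png")
def show(nm,im,cam,acs,z,als,f):
    for ac in acs: print(nm,ac,"from",als[0],f(prof(im,cam,ac,z,als)).round().astype(int).tolist())
gray=lambda q:q.mean(1)
bl=lambda q:q[:,0]   # blue: steel high, cork low
a1=np.arange(-100,-68,1.)
show("idx scene",m,"scene",(29,32,35),.03,np.arange(-94,-76,1.),gray)
show("idx0 scene",s0,"scene",(29,32,35),.03,np.arange(-182,-158,1.),gray)
show("idx0 top",t0,"top",(29,32,35),.03,np.arange(-182,-158,1.),gray)
show("clip top",t0,"top",(32,38,42,46,50,53),.03,a1,bl)
show("clip scene0",s0,"scene",(42,46,50,53),.03,a1,bl)
E
```

```text
7.8667 [ 0.48678735 -0.0027653   0.05166081] [ 5.71587934  3.54287778 -5.70758944] 0.017014866956622555
moved along 85.87197025825562 across 0.6479569955543067
idx scene 29 from -94.0 [164, 157, 152, 147, 136, 121, 101, 77, 57, 39, 31, 37, 59, 82, 105, 121, 133, 143]
idx scene 32 from -94.0 [220, 214, 210, 202, 188, 162, 134, 104, 80, 60, 53, 58, 71, 90, 108, 128, 142, 149]
idx scene 35 from -94.0 [227, 216, 200, 181, 158, 133, 110, 86, 74, 70, 75, 86, 101, 115, 128, 139, 151, 164]
idx0 scene 29 from -182.0 [119, 121, 127, 136, 144, 147, 141, 131, 117, 98, 75, 53, 40, 36, 44, 60, 80, 101, 118, 129, 137, 141, 143, 140]
idx0 scene 32 from -182.0 [170, 178, 178, 172, 161, 148, 130, 110, 94, 81, 70, 62, 58, 61, 71, 86, 101, 115, 126, 134, 143, 153, 163, 172]
idx0 scene 35 from -182.0 [185, 180, 172, 163, 155, 149, 143, 133, 116, 94, 72, 53, 44, 47, 60, 77, 93, 110, 126, 145, 166, 186, 202, 208]
idx0 top 29 from -182.0 [102, 99, 96, 93, 93, 96, 97, 96, 91, 80, 67, 58, 55, 60, 72, 85, 98, 108, 110, 108, 106, 104, 105, 107]
idx0 top 32 from -182.0 [99, 100, 101, 101, 100, 101, 103, 102, 95,
[... 1234 characters left out ...]
, 246, 245, 240, 235, 228, 218, 204, 184, 159, 140, 123, 108, 102, 102, 107, 112, 117, 121, 124, 132, 140, 148, 151, 146, 138, 129, 120, 113, 107]
clip scene0 46 from -100.0 [173, 159, 152, 148, 151, 157, 167, 181, 193, 204, 213, 214, 211, 202, 189, 177, 166, 159, 158, 163, 167, 168, 164, 156, 145, 132, 119, 106, 100, 97, 97, 98]
clip scene0 50 from -100.0 [123, 124, 132, 145, 163, 180, 198, 212, 220, 223, 218, 204, 191, 174, 164, 158, 155, 156, 160, 165, 169, 173, 174, 171, 165, 149, 134, 119, 105, 97, 97, 99]
clip scene0 53 from -100.0 [138, 140, 142, 146, 150, 150, 147, 141, 127, 115, 100, 89, 83, 84, 95, 115, 137, 159, 180, 193, 198, 193, 184, 169, 148, 131, 119, 111, 107, 108, 109, 109]
```

The index is at −84.3 to −84.7 mm and the mark at −84.6 ± 0.5, so they are level. It has been held for about a second with the lever open. Next I compute the closing arc.

```bash
python3 - <<'E'
from h import *
t0=1.038;t=t0*(1-(1-np.cos(np.pi*np.arange(1,19)/18))/2)
S=7.5*((np.cos(t)-np.cos(t0))[:,None]*u+(np.sin(t0)-np.sin(t))[:,None]*n)
print(S[:9,:2].round(2).tolist(),t[8]);print((S[9:]-S[9-1].round(2))[:,:2].round(2).tolist());print(S[-1])
E
```

```text
[[0.0, -0.06], [0.01, -0.23], [0.03, -0.52], [0.07, -0.91], [0.15, -1.38], [0.29, -1.92], [0.48, -2.5], [0.74, -3.11], [1.05, -3.7]] 0.519
[[0.38, -0.57], [0.78, -1.08], [1.2, -1.53], [1.62, -1.9], [1.99, -2.2], [2.31, -2.42], [2.55, -2.57], [2.71, -2.66], [2.76, -2.69]]
[ 3.80636075 -6.39260869  0.        ]
```

servo_tool(targets=[{"dx": 0, "dy": -0.06, "dz": 0, "spin": 0, "grip": 0}, {"dx": 0.01, "dy": -0.23, "dz": 0, "spin": 0, "grip": 0}, {"dx": 0.03, "dy": -0.52, "dz": 0, "spin": 0, "grip": 0}, {"dx": 0.07, "dy": -0.91, "dz": 0, "spin": 0, "grip": 0}, {"dx": 0.15, "dy": -1.38, "dz": 0, "spin": 0, "grip": 0}, {"dx": 0.29, "dy": -1.92, "dz": 0, "spin": 0, "grip": 0}, {"dx": 0.48, "dy": -2.5, "dz": 0, "spin": 0, "grip": 0}, {"dx": 0.74, "dy": -3.11, "dz": 0, "spin": 0, "grip": 0}, {"dx": 1.05, "dy": -3.7, "dz": 0, "spin": 0, "grip": 0}, {"dx": 1.05, "dy": -3.7, "dz": 0, "spin": 0, "grip": 0}])

```text
time_s: 8.9
tcp_pos: [0.4962, -0.0403, 0.0516]
eef_rot: [-180.0, 0.0, -29.4]
contact_force: [-0.9, 5.3, -0.2]
gripper_width: 0.0167
```

```bash
cat > chk.py <<'E'
from h import *
s=r.get_state();p=s["tcp_pos"];f=s["contact_force"];print(s["time_s"],p,"force along/across/z",f@u,f@n,f[2],s["gripper_width"])
d=p-np.array([.5285,.0723,.0515]);print("knob moved along",d@u*1000,"across",d@n*1000)
m=np.mean([r.capture("scene").astype(float) for _ in range(4)],0).astype(np.uint8);cv2.imwrite("pics/last.png",m)
als=np.arange(-96,-72,.5)
for ac in(29,32,35):
    g=prof(m,"scene",ac,.03,als).mean(1);w=np.clip(110-g,0,None);print(ac,"min at",als[g.argmin()],g.min().round(),"centroid",(w@als/w.sum()).round(1))
E
python3 chk.py
```

```text
8.9 [ 0.49618142 -0.04034123  0.05161403] force along/across/z -4.183583419783447 -3.418500761148084 -0.21392156506622031 0.016730365067907534
knob moved along 113.95336852039279 across 27.323184348116218
29 min at -79.5 40.0 centroid -79.8
32 min at -79.0 57.0 centroid -78.9
35 min at -81.5 40.0 centroid -81.4
```

The profile suggests the index is ~4 mm past the mark. I'll cross-check on the saddle's rear edge before correcting.

```bash
cat > sad.py <<'E'
from h import *
s3=cv2.imread("pics/scene3.png");m=cv2.imread("pics/last.png")
al=np.arange(-130,-95,.25)
for ac in(-8,-4,0,4,8,12):
    o=[]
    for im in(s3,m):
        g=prof(im,"scene",ac,.036,al).mean(1);i=np.nonzero(g<110)[0];o.append(al[i[0]])
    print("rear edge",ac,o)
M=[]
o=np.float32([prof(s3,"scene",a,.03,np.arange(-130,-70,.5)).mean(1) for a in(-15,-10,-5,0,5,10,15,20)])
E
python3 sad.py
```

```text
rear edge -8 [np.float64(-120.25), np.float64(-118.25)]
rear edge -4 [np.float64(-120.75), np.float64(-117.0)]
rear edge 0 [np.float64(-121.5), np.float64(-117.25)]
rear edge 4 [np.float64(-122.0), np.float64(-117.25)]
rear edge 8 [np.float64(-120.75), np.float64(-117.5)]
rear edge 12 [np.float64(-122.0), np.float64(-117.25)]
```

Both agree: the leg is about 3.9 mm too far out, because the knob shifted across the pads. I'll ease it back, close part way, then re-check.

servo_tool(targets=[{"dx": 0.1, "dy": 0.17, "dz": 0, "spin": 0, "grip": 0}, {"dx": 0.19, "dy": 0.34, "dz": 0, "spin": 0, "grip": 0}, {"dx": 0.26, "dy": 0.21, "dz": 0, "spin": 0, "grip": 0}, {"dx": 0.34, "dy": 0.08, "dz": 0, "spin": 0, "grip": 0}, {"dx": 0.42, "dy": -0.05, "dz": 0, "spin": 0, "grip": 0}, {"dx": 0.5, "dy": -0.18, "dz": 0, "spin": 0, "grip": 0}, {"dx": 0.62, "dy": -0.34, "dz": 0, "spin": 0, "grip": 0}, {"dx": 0.73, "dy": -0.5, "dz": 0, "spin": 0, "grip": 0}, {"dx": 0.84, "dy": -0.66, "dz": 0, "spin": 0, "grip": 0}, {"dx": 0.84, "dy": -0.66, "dz": 0, "spin": 0, "grip": 0}], squeeze=50)

```text
time_s: 9.93
tcp_pos: [0.5043, -0.0465, 0.0515]
eef_rot: [180.0, 0.1, -29.4]
contact_force: [-2.5, 5.8, 1.9]
gripper_width: 0.0173
```

```bash
python3 chk.py; python3 sad.py
```

```text
9.9333 [ 0.50427675 -0.04647161  0.05152496] force along/across/z -3.7665591309614608 -5.055701487598632 1.8976871028645947 0.017328738496116877
knob moved along 115.30391982908911 across 37.387348590858025
29 min at -83.5 55.0 centroid -83.8
32 min at -83.5 39.0 centroid -83.3
35 min at -84.5 77.0 centroid -84.4
rear edge -8 [np.float64(-120.25), np.float64(-119.75)]
rear edge -4 [np.float64(-120.75), np.float64(-119.75)]
rear edge 0 [np.float64(-121.5), np.float64(-120.25)]
rear edge 4 [np.float64(-122.0), np.float64(-120.75)]
rear edge 8 [np.float64(-120.75), np.float64(-120.75)]
rear edge 12 [np.float64(-122.0), np.float64(-120.5)]
```

servo_tool(targets=[{"dx": 0.13, "dy": -0.14, "dz": 0, "spin": 0, "grip": 0}, {"dx": 0.27, "dy": -0.29, "dz": 0, "spin": 0, "grip": 0}, {"dx": 0.4, "dy": -0.44, "dz": 0, "spin": 0, "grip": 0}, {"dx": 0.54, "dy": -0.59, "dz": 0, "spin": 0, "grip": 0}, {"dx": 0.69, "dy": -0.74, "dz": 0, "spin": 0, "grip": 0}, {"dx": 0.84, "dy": -0.88, "dz": 0, "spin": 0, "grip": 0}, {"dx": 0.99, "dy": -1.02, "dz": 0, "spin": 0, "grip": 0}, {"dx": 1.14, "dy": -1.16, "dz": 0, "spin": 0, "grip": 0}, {"dx": 1.14, "dy": -1.16, "dz": 0, "spin": 0, "grip": 0}, {"dx": 1.14, "dy": -1.16, "dz": 0, "spin": 0, "grip": 0}])

```text
time_s: 10.97
tcp_pos: [0.5155, -0.0581, 0.0515]
eef_rot: [180.0, 0.1, -29.4]
contact_force: [-2.7, 5.7, 1.8]
gripper_width: 0.0174
```

```bash
python3 chk.py; python3 sad.py
```

```text
10.9667 [ 0.51547691 -0.05806863  0.05148337] force along/across/z -3.690995580319019 -5.138575398079583 1.79063468207718 0.01736034236466476
knob moved along 119.8841268466315 across 52.84517777082964
29 min at -84.0 35.0 centroid -83.9
32 min at -83.5 42.0 centroid -83.5
35 min at -85.0 68.0 centroid -84.8
rear edge -8 [np.float64(-120.25), np.float64(-120.0)]
rear edge -4 [np.float64(-120.75), np.float64(-119.75)]
rear edge 0 [np.float64(-121.5), np.float64(-120.75)]
rear edge 4 [np.float64(-122.0), np.float64(-121.5)]
rear edge 8 [np.float64(-120.75), np.float64(-121.0)]
rear edge 12 [np.float64(-122.0), np.float64(-121.75)]
```

servo_tool(targets=[{"dx": 0.13, "dy": -0.11, "dz": 0, "spin": 0, "grip": 0}, {"dx": 0.27, "dy": -0.22, "dz": 0, "spin": 0, "grip": 0}, {"dx": 0.41, "dy": -0.33, "dz": 0, "spin": 0, "grip": 0}, {"dx": 0.56, "dy": -0.43, "dz": 0, "spin": 0, "grip": 0}, {"dx": 0.7, "dy": -0.53, "dz": 0, "spin": 0, "grip": 0}, {"dx": 0.85, "dy": -0.63, "dz": 0, "spin": 0, "grip": 0}, {"dx": 1.0, "dy": -0.73, "dz": 0, "spin": 0, "grip": 0}, {"dx": 1.14, "dy": -0.82, "dz": 0, "spin": 0, "grip": 0}, {"dx": 1.14, "dy": -0.82, "dz": 0, "spin": 0, "grip": 0}, {"dx": 1.14, "dy": -0.82, "dz": 0, "spin": 0, "grip": 0}])

```text
time_s: 12.0
tcp_pos: [0.5265, -0.0662, 0.0514]
eef_rot: [179.9, 0.1, -29.4]
contact_force: [-1.7, 6.6, 2.6]
gripper_width: 0.0171
```

```bash
python3 chk.py; python3 sad.py; python3 - <<'E'
from h import *
m=cv2.imread("pics/last.png");cv2.imwrite("pics/k.png",cv2.resize(m[185:240,315:375],None,fx=10,fy=10,interpolation=cv2.INTER_CUBIC))
E
```

```text
12.0 [ 0.52650802 -0.06622638  0.05142074] force along/across/z -4.880291321097956 -4.711644591287647 2.5553443052203355 0.017058287867873948
knob moved along 121.55401869948601 across 66.46271628950986
29 min at -84.0 40.0 centroid -84.0
32 min at -83.5 55.0 centroid -83.6
35 min at -85.0 69.0 centroid -84.9
rear edge -8 [np.float64(-120.25), np.float64(-120.25)]
rear edge -4 [np.float64(-120.75), np.float64(-121.0)]
rear edge 0 [np.float64(-121.5), np.float64(-121.5)]
rear edge 4 [np.float64(-122.0), np.float64(-121.5)]
rear edge 8 [np.float64(-120.75), np.float64(-121.0)]
rear edge 12 [np.float64(-122.0), np.float64(-121.25)]
```

View pics/k.png

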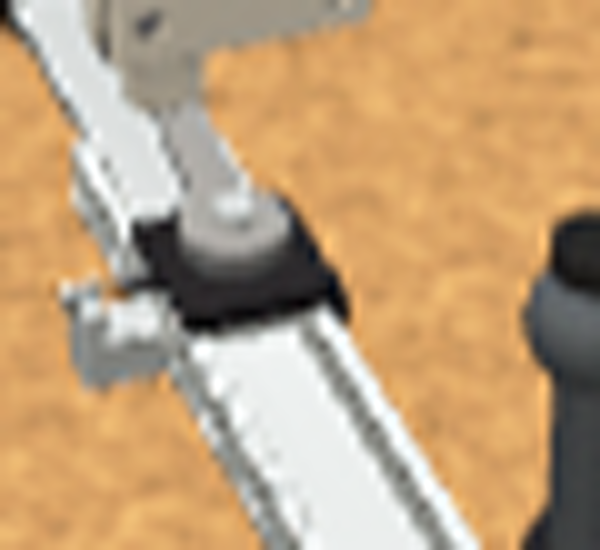

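The index is still level with the mark. The lever is nearly in line but perhaps 0.1 rad short, so I'll press further across in small steps and watch for the stop's force.

servo_tool(targets=[{"dx": 0.05, "dy": -0.04, "dz": 0, "spin": 0, "grip": 0}, {"dx": 0.1, "dy": -0.08, "dz": 0, "spin": 0, "grip": 0}, {"dx": 0.16, "dy": -0.12, "dz": 0, "spin": 0, "grip": 0}, {"dx": 0.21, "dy": -0.15, "dz": 0, "spin": 0, "grip": 0}, {"dx": 0.27, "dy": -0.19, "dz": 0, "spin": 0, "grip": 0}, {"dx": 0.32, "dy": -0.23, "dz": 0, "spin": 0, "grip": 0}, {"dx": 0.32, "dy": -0.23, "dz": 0, "spin": 0, "grip": 0}, {"dx": 0.32, "dy": -0.23, "dz": 0, "spin": 0, "grip": 0}, {"dx": 0.32, "dy": -0.23, "dz": 0, "spin": 0, "grip": 0}, {"dx": 0.32, "dy": -0.23, "dz": 0, "spin": 0, "grip": 0}])

```text
time_s: 13.03
tcp_pos: [0.5293, -0.0682, 0.0514]
eef_rot: [179.9, 0.1, -29.4]
contact_force: [-4.4, 9.1, 3.6]
gripper_width: 0.0169
```

```bash
cat > lev.py <<'E'
from h import *
# lever arm centre line, z~.047, at distances from pivot (along -84.4): gray lever vs white rail, in the scene picture
m=cv2.imread("pics/last.png").astype(np.float32)
ac=np.arange(-25,25,1.)
for al in(-64,-60,-56,-52):
    P=np.float32([proj("scene",[*(end+u*al/1000+n*a/1000)[:2],.047]) for a in ac])
    g=cv2.remap(m,P[:,:1],P[:,1:],cv2.INTER_CUBIC)[:,0].mean(1);print(al,g.round().astype(int).tolist())
E
python3 chk.py; python3 sad.py;python3 lev.py
```

```text
13.0333 [ 0.52934418 -0.06824186  0.05137029] force along/across/z -5.79391789099696 -8.30300995424428 3.595911455731349 0.01690659018252592
knob moved along 121.9120507285862 across 69.92353202774368
29 min at -84.0 39.0 centroid -84.1
32 min at -84.0 57.0 centroid -83.7
35 min at -85.0 70.0 centroid -84.8
rear edge -8 [np.float64(-120.25), np.float64(-120.25)]
rear edge -4 [np.float64(-120.75), np.float64(-119.75)]
rear edge 0 [np.float64(-121.5), np.float64(-121.5)]
rear edge 4 [np.float64(-122.0), np.float64(-121.5)]
rear edge 8 [np.float64(-120.75), np.float64(-121.0)]
rear edge 12 [np.float64(-122.0), np.float64(-121.25)]
-64 [151, 154, 159, 164, 167, 168, 169, 168, 167, 165, 163, 161, 162, 168, 179, 194, 211, 226, 232, 226, 208, 186, 169, 161, 163, 167, 170, 171, 172, 173, 176, 175, 166, 146, 125, 123, 147, 185, 224, 237, 233, 226, 225, 225, 225, 226, 226, 226, 227, 229]
-60 [164, 166, 168, 168, 168, 168, 169, 169, 169, 168, 167, 165, 162, 158, 164, 186, 215, 237, 238, 218, 191, 171, 165, 167, 169, 169, 170, 171, 172, 174, 174, 170, 162, 152, 144, 142, 153, 178, 203, 220, 229, 230, 226, 224, 224, 224, 225, 225, 225, 225]
-56 [173, 173, 172, 171, 171, 171, 171, 171, 170, 169, 168, 165, 163, 168, 182, 203, 221, 228, 221, 204, 187, 174, 169, 166, 168, 170, 171, 172, 173, 173, 176, 177, 172, 152, 128, 117, 140, 179, 218, 239, 237, 228, 224, 223, 224, 225, 225, 225, 226, 231]
-52 [175, 175, 174, 174, 173, 172, 171, 169, 168, 167, 166, 166, 169, 171, 178, 197, 222, 241, 242, 221, 193, 170, 162, 165, 169, 171, 172, 173, 174, 176, 176, 170, 156, 140, 135, 151, 179, 208, 225, 228, 225, 226, 225, 224, 224, 224, 224, 225, 226, 227]
```

Force against the stop is rising (4.7 → 8.3 N), and the lever's edges are parallel to the rail. I'll press slightly more to be sure and then hold.

servo_tool(targets=[{"dx": 0.05, "dy": -0.03, "dz": 0, "spin": 0, "grip": 0}, {"dx": 0.1, "dy": -0.06, "dz": 0, "spin": 0, "grip": 0}, {"dx": 0.14, "dy": -0.08, "dz": 0, "spin": 0, "grip": 0}, {"dx": 0.14, "dy": -0.08, "dz": 0, "spin": 0, "grip": 0}, {"dx": 0.14, "dy": -0.08, "dz": 0, "spin": 0, "grip": 0}, {"dx": 0.14, "dy": -0.08, "dz": 0, "spin": 0, "grip": 0}, {"dx": 0.14, "dy": -0.08, "dz": 0, "spin": 0, "grip": 0}, {"dx": 0.14, "dy": -0.08, "dz": 0, "spin": 0, "grip": 0}, {"dx": 0.14, "dy": -0.08, "dz": 0, "spin": 0, "grip": 0}, {"dx": 0.14, "dy": -0.08, "dz": 0, "spin": 0, "grip": 0}])

```text
time_s: 14.07
tcp_pos: [0.5309, -0.0692, 0.0514]
eef_rot: [179.9, 0.1, -29.4]
contact_force: [-4.7, 6.7, 4.0]
gripper_width: 0.0172
```

```bash
python3 chk.py; python3 sad.py|sed -n '2,5p';python3 - <<'E'
from h import *
m=cv2.imread("pics/last.png");z=cv2.resize(m[195:232,318:358],None,fx=14,fy=14,interpolation=cv2.INTER_CUBIC)
cv2.imwrite("pics/l.png",z)
s0=cv2.imread("pics/scene0.png")
for nm,(x0,y0,x1,y1) in dict(puzzle=(298,248,320,276),scraper=(280,203,308,243),planter=(216,163,274,217)).items():
    print(nm,"diff",np.abs(m[y0:y1,x0:x1].astype(int)-s0[y0:y1,x0:x1]).mean().round(2))
E
```

```text
14.0667 [ 0.53092461 -0.06916375  0.05137529] force along/across/z -3.5727623409192404 -7.387510823586587 3.981382568783231 0.017184485490838487
knob moved along 121.93641147929212 across 71.75298300125199
29 min at -84.0 40.0 centroid -84.1
32 min at -84.0 58.0 centroid -83.6
35 min at -85.0 69.0 centroid -84.8
rear edge -4 [np.float64(-120.75), np.float64(-119.75)]
rear edge 0 [np.float64(-121.5), np.float64(-121.5)]
rear edge 4 [np.float64(-122.0), np.float64(-121.5)]
rear edge 8 [np.float64(-120.75), np.float64(-121.0)]
puzzle diff 2.0
scraper diff 1.34
planter diff 1.45
```

View pics/l.png

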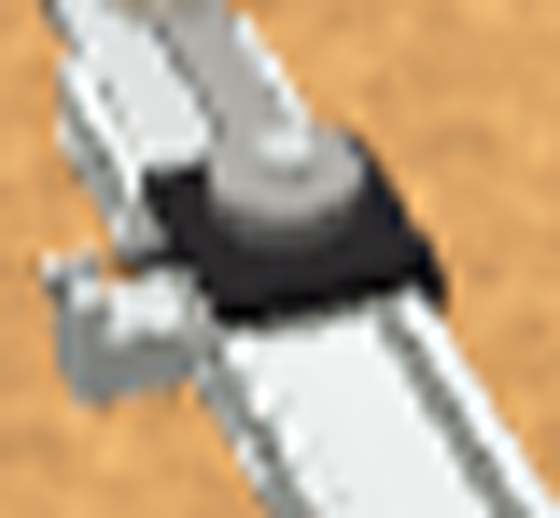

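```bash
python3 - <<'E'
from h import *
def edges(im):
    m=im.astype(np.float32);ac=np.arange(-14,16,.25);als=np.arange(-68,-46,1.);R=[];L=[]
    for al in als:
        P=np.float32([proj("scene",[*(end+u*al/1000+n*a/1000)[:2],.047]) for a in ac])
        g=cv2.GaussianBlur(cv2.remap(m,P[:,:1],P[:,1:],cv2.INTER_LINEAR)[:,0].mean(1)[None],(1,1),0)[0]
        i=np.nonzero((ac>-11)&(ac<0))[0];d=np.gradient(g);L.append(ac[i[d[i].argmin()]])
        j=np.nonzero(ac>6)[0];R.append(ac[j[d[j].argmax()]])
    return als,np.array(L),np.array(R)
als,L,R=edges(cv2.imread("pics/last.png"))
print(L.tolist());print(R.tolist())
for e in(L,R):
    k=np.polyfit(als,e,1);print("slope rad",k[0].round(3))
E
```

```text
Traceback (most recent call last):
  File "h.py", line 11, in proj
    c=r.get_calibration(cam);K=np.array(c["K"]);E=np.array(c["extrinsics"]);k=c["k1"]
ValueError: time passes only in moves, steps and waits
```

```bash
sed -i 's/^from plant import r/from plant import r\nimport functools\n@functools.lru_cache\ndef cal(c): return r.get_calibration(c)/; s/c=r.get_calibration(cam)/c=cal(cam)/' h.py
python3 - <<'E'
from h import *
def edges(im):
    m=im.astype(np.float32);ac=np.arange(-14,16,.25);als=np.arange(-68,-46,1.);R=[];L=[]
    for al in als:
        P=np.float32([proj("scene",[*(end+u*al/1000+n*a/1000)[:2],.047]) for a in ac])
        g=cv2.remap(m,P[:,:1],P[:,1:],cv2.INTER_LINEAR)[:,0].mean(1);d=np.gradient(g)
        i=np.nonzero((ac>-11)&(ac<0))[0];L.append(ac[i[d[i].argmin()]])
        j=np.nonzero(ac>6)[0];R.append(ac[j[d[j].argmax()]])
    return als,np.array(L),np.array(R)
als,L,R=edges(cv2.imread("pics/last.png"))
print(L.tolist());print(R.tolist())
for e in(L,R): print("slope rad",np.polyfit(als,e,1)[0].round(3))
s=r.get_state();print(s["time_s"],s["contact_force"])
E
```

```text
[-5.25, -5.0, -5.0, -4.5, -5.75, -5.75, -6.25, -5.25, -7.0, -7.5, -7.5, -5.5, -6.0, -6.0, -6.0, -6.5, -6.0, -4.5, -6.25, -5.25, -5.75, -6.0]
[11.5, 13.5, 13.25, 13.0, 12.75, 12.5, 12.0, 11.5, 12.0, 11.5, 11.25, 11.0, 10.75, 10.5, 10.25, 10.0, 9.75, 11.5, 11.75, 11.25, 11.0, 11.0]
slope rad -0.024
slope rad -0.11
14.2667 [-3.59221182  6.77465762  3.20309659]
```

The data fit the knob rolling on one pad as it turns (9 mm × Δθ). By that model the lever is still about 0.03 rad open and the knob is near the pads' edge. The edge fit (−0.024) agrees. Rather than push further, I'll spin the tool towards closing about the knob, backing the TCP along the rail to keep the leg still.

servo_tool(targets=[{"dx": 0.01, "dy": 0.02, "dz": 0, "spin": 0.025, "grip": 0}, {"dx": 0.02, "dy": 0.04, "dz": 0, "spin": 0.05, "grip": 0}, {"dx": 0.03, "dy": 0.06, "dz": 0, "spin": 0.075, "grip": 0}, {"dx": 0.045, "dy": 0.08, "dz": 0, "spin": 0.1, "grip": 0}, {"dx": 0.055, "dy": 0.1, "dz": 0, "spin": 0.125, "grip": 0}, {"dx": 0.065, "dy": 0.12, "dz": 0, "spin": 0.15, "grip": 0}, {"dx": 0.08, "dy": 0.14, "dz": 0, "spin": 0.175, "grip": 0}, {"dx": 0.09, "dy": 0.16, "dz": 0, "spin": 0.2, "grip": 0}, {"dx": 0.09, "dy": 0.16, "dz": 0, "spin": 0.2, "grip": 0}, {"dx": 0.09, "dy": 0.16, "dz": 0, "spin": 0.2, "grip": 0}])

```text
time_s: 15.1
tcp_pos: [0.5341, -0.068, 0.0516]
eef_rot: [-180.0, -0.1, -17.9]
contact_force: [5.9, 2.4, -5.4]
gripper_width: 0.0168
```

```bash
cat > edge.py <<'E'
from h import *
m=cv2.imread("pics/last.png").astype(np.float32);ac=np.arange(-14,16,.25);als=np.arange(-68,-46,1.);L=[]
for al in als:
    P=np.float32([proj("scene",[*(end+u*al/1000+n*a/1000)[:2],.047]) for a in ac])
    d=np.gradient(cv2.remap(m,P[:,:1],P[:,1:],cv2.INTER_LINEAR)[:,0].mean(1))
    i=np.nonzero((ac>-11)&(ac<0))[0];L.append(ac[i[d[i].argmin()]])
print("lever edge mean",np.mean(L),"slope",np.polyfit(als,L,1)[0].round(3))
print(r.get_state()["moment"],r.get_state()["eef_rot"])
E
python3 chk.py; python3 sad.py|sed -n '2,5p';python3 edge.py
```

```text
15.1 [ 0.53414255 -0.06802558  0.05160194] force along/across/z -4.963385264501106 3.9538684176736134 -5.350688149529187 0.01681049510688682
knob moved along 119.36156341195385 across 73.99355693091245
29 min at -84.0 21.0 centroid -84.1
32 min at -84.0 55.0 centroid -83.7
35 min at -85.0 55.0 centroid -85.0
rear edge -4 [np.float64(-120.75), np.float64(-121.0)]
rear edge 0 [np.float64(-121.5), np.float64(-121.5)]
rear edge 4 [np.float64(-122.0), np.float64(-122.0)]
rear edge 8 [np.float64(-120.75), np.float64(-122.5)]
lever edge mean -4.954545454545454 slope -0.038
[ 0.7549695  -1.98807201 -0.51145583] [-1.79959155e+02 -9.60487839e-02 -1.79496791e+01]
```

The lever edge moved by about 0.03 rad and is now at the stop, with the leg still at the mark. I'll spin a bit more, shifting back slightly so the knob sits deeper in the pads; that torque keeps closing the lever.

servo_tool(targets=[{"dx": -0.01, "dy": 0.03, "dz": 0, "spin": 0.04, "grip": 0}, {"dx": -0.02, "dy": 0.06, "dz": 0, "spin": 0.08, "grip": 0}, {"dx": -0.03, "dy": 0.1, "dz": 0, "spin": 0.12, "grip": 0}, {"dx": -0.04, "dy": 0.13, "dz": 0, "spin": 0.16, "grip": 0}, {"dx": -0.045, "dy": 0.16, "dz": 0, "spin": 0.2, "grip": 0}, {"dx": -0.055, "dy": 0.19, "dz": 0, "spin": 0.24, "grip": 0}, {"dx": -0.06, "dy": 0.22, "dz": 0, "spin": 0.27, "grip": 0}, {"dx": -0.07, "dy": 0.24, "dz": 0, "spin": 0.3, "grip": 0}, {"dx": -0.07, "dy": 0.24, "dz": 0, "spin": 0.3, "grip": 0}, {"dx": -0.07, "dy": 0.24, "dz": 0, "spin": 0.3, "grip": 0}])

```text
time_s: 16.13
tcp_pos: [0.5333, -0.0654, 0.0516]
eef_rot: [-180.0, -0.1, -0.7]
contact_force: [3.6, 5.1, -3.5]
gripper_width: 0.014
```

```bash
python3 chk.py; python3 sad.py|sed -n '2,5p';python3 edge.py
```

```text
16.1333 [ 0.53333384 -0.06538696  0.05161371] force along/across/z -6.187958392072487 0.6032172205541674 -3.495124865709647 0.013991795197593047
knob moved along 117.46303369226561 across 71.99066703758285
29 min at -83.5 49.0 centroid -83.0
32 min at -83.0 58.0 centroid -82.7
35 min at -82.5 43.0 centroid -82.6
rear edge -4 [np.float64(-120.75), np.float64(-119.5)]
rear edge 0 [np.float64(-121.5), np.float64(-119.25)]
rear edge 4 [np.float64(-122.0), np.float64(-119.75)]
rear edge 8 [np.float64(-120.75), np.float64(-119.5)]
lever edge mean -5.2272727272727275 slope -0.053
[ 1.45663618 -1.6779378  -0.00653362] [-1.79983178e+02 -9.42104024e-02 -7.14851364e-01]
```

The opening fell to 14 mm: the knob is slipping off the pads' edge and the leg is ~1.5 mm too far out. I must recapture it. I'll open slightly to 22 mm, keep the hub-side finger against the knob (at this yaw that push also presses the lever shut), slide the pads over the knob and re-grip.

servo_tool(targets=[{"dx": 0, "dy": -0.15, "dz": 0, "spin": 0, "grip": 25}, {"dx": 0, "dy": -0.3, "dz": 0, "spin": 0, "grip": 25}, {"dx": 0, "dy": -0.4, "dz": 0, "spin": 0, "grip": 25}, {"dx": -0.2, "dy": -0.36, "dz": 0, "spin": 0, "grip": 25}, {"dx": -0.4, "dy": -0.32, "dz": 0, "spin": 0, "grip": 25}, {"dx": -0.6, "dy": -0.25, "dz": 0, "spin": 0, "grip": 25}, {"dx": -0.8, "dy": -0.16, "dz": 0, "spin": 0, "grip": 25}, {"dx": -1.0, "dy": -0.1, "dz": 0, "spin": 0, "grip": 25}, {"dx": -1.1, "dy": -0.1, "dz": 0, "spin": 0, "grip": 25}, {"dx": -1.1, "dy": -0.1, "dz": 0, "spin": 0, "grip": 25}], squeeze=50)

```text
time_s: 17.17
tcp_pos: [0.5213, -0.0666, 0.0517]
eef_rot: [-180.0, -0.0, -0.8]
contact_force: [1.5, 5.0, 0.4]
gripper_width: 0.0217
```

```bash
python3 chk.py; python3 sad.py|sed -n '2,5p';python3 edge.py
```

```text
17.1667 [ 0.52125187 -0.06656379  0.05170298] force along/across/z -5.064111816173344 -1.1034681539403444 0.3633226615742662 0.02173153175861019
knob moved along 124.43530126003057 across 62.05387240738982
29 min at -82.5 67.0 centroid -81.8
32 min at -82.5 50.0 centroid -82.1
35 min at -82.5 47.0 centroid -82.6
rear edge -4 [np.float64(-120.75), np.float64(-118.5)]
rear edge 0 [np.float64(-121.5), np.float64(-118.0)]
rear edge 4 [np.float64(-122.0), np.float64(-118.5)]
rear edge 8 [np.float64(-120.75), np.float64(-118.5)]
lever edge mean -6.920454545454546 slope 0.007
[ 1.71895025 -0.50316109 -0.01384888] [ 1.79999156e+02  6.58103022e-03 -7.78122678e-01]
```

Recaptured, with the leg held at +2.2 mm and the lever apparently ~0.08 rad open (the edge offset and the finger position agree). Next I grip centred, then swing the last bit shut while easing the leg back 2 mm.

servo_tool(targets=[{"dx": 0, "dy": 0.1, "dz": 0, "spin": 0, "grip": 0}, {"dx": 0, "dy": 0.19, "dz": 0, "spin": 0, "grip": 0}, {"dx": 0, "dy": 0.19, "dz": 0, "spin": 0, "grip": 0}, {"dx": 0, "dy": 0.19, "dz": 0, "spin": 0, "grip": 0}, {"dx": 0.12, "dy": 0.17, "dz": 0, "spin": 0, "grip": 0}, {"dx": 0.25, "dy": 0.15, "dz": 0, "spin": 0, "grip": 0}, {"dx": 0.38, "dy": 0.12, "dz": 0, "spin": 0, "grip": 0}, {"dx": 0.5, "dy": 0.1, "dz": 0, "spin": 0, "grip": 0}, {"dx": 0.6, "dy": 0.08, "dz": 0, "spin": 0, "grip": 0}, {"dx": 0.6, "dy": 0.08, "dz": 0, "spin": 0, "grip": 0}], squeeze=50)

```text
time_s: 18.2
tcp_pos: [0.5259, -0.0658, 0.0516]
eef_rot: [180.0, 0.2, -0.8]
contact_force: [-3.8, 7.7, 8.6]
gripper_width: 0.017
```

```bash
python3 chk.py; python3 sad.py|sed -n '2,5p';python3 edge.py
```

```text
18.2 [ 0.52585936 -0.06582998  0.05155773] force along/across/z -4.848929458701269 -7.075790339565416 8.627307294906748 0.017005126410546814
knob moved along 121.5283208688268 across 65.70297038651108
29 min at -83.0 49.0 centroid -82.8
32 min at -83.0 37.0 centroid -82.9
35 min at -83.0 41.0 centroid -83.0
rear edge -4 [np.float64(-120.75), np.float64(-119.75)]
rear edge 0 [np.float64(-121.5), np.float64(-119.5)]
rear edge 4 [np.float64(-122.0), np.float64(-120.5)]
rear edge 8 [np.float64(-120.75), np.float64(-120.0)]
lever edge mean -6.306818181818182 slope -0.123
[2.68671311 1.37589093 0.3555265 ] [ 1.79985605e+02  1.45972144e-01 -7.57051864e-01]
```

servo_tool(targets=[{"dx": 0.06, "dy": 0, "dz": 0, "spin": 0.02, "grip": 0}, {"dx": 0.12, "dy": 0, "dz": 0, "spin": 0.04, "grip": 0}, {"dx": 0.18, "dy": 0, "dz": 0, "spin": 0.06, "grip": 0}, {"dx": 0.25, "dy": 0, "dz": 0, "spin": 0.08, "grip": 0}, {"dx": 0.32, "dy": 0, "dz": 0, "spin": 0.1, "grip": 0}, {"dx": 0.38, "dy": 0, "dz": 0, "spin": 0.12, "grip": 0}, {"dx": 0.44, "dy": 0, "dz": 0, "spin": 0.14, "grip": 0}, {"dx": 0.5, "dy": 0, "dz": 0, "spin": 0.15, "grip": 0}, {"dx": 0.5, "dy": 0, "dz": 0, "spin": 0.15, "grip": 0}, {"dx": 0.5, "dy": 0, "dz": 0, "spin": 0.15, "grip": 0}], squeeze=40)

```text
time_s: 19.23
tcp_pos: [0.5291, -0.0656, 0.0514]
eef_rot: [-179.9, 0.3, 7.7]
contact_force: [-8.8, 10.0, 12.7]
gripper_width: 0.0173
```

```bash
python3 chk.py; python3 sad.py|sed -n '2,5p';python3 edge.py
```

```text
19.2333 [ 0.52911667 -0.06561808  0.05135353] force along/across/z -4.314380617536197 -12.599193198631365 12.74705455915279 0.01726060393834578
knob moved along 119.74031413336328 across 68.43381914432481
29 min at -84.0 32.0 centroid -84.0
32 min at -83.5 42.0 centroid -83.5
35 min at -84.5 79.0 centroid -84.3
rear edge -4 [np.float64(-120.75), np.float64(-119.75)]
rear edge 0 [np.float64(-121.5), np.float64(-120.75)]
rear edge 4 [np.float64(-122.0), np.float64(-121.0)]
rear edge 8 [np.float64(-120.75), np.float64(-120.75)]
lever edge mean -5.113636363636363 slope -0.025
[ 4.11384594  3.38157506 -0.29899373] [-179.93733688    0.2929574     7.72690537]
```

Strong evidence of the stop: 12.6 N across, far above friction, with the lever edge back at its closed position. The leg is ~0.5 mm long, so I'll ease that back, hold and verify.

servo_tool(targets=[{"dx": 0.02, "dy": 0.05, "dz": 0, "spin": 0, "grip": 0}, {"dx": 0.02, "dy": 0.05, "dz": 0, "spin": 0, "grip": 0}, {"dx": 0.02, "dy": 0.05, "dz": 0, "spin": 0, "grip": 0}, {"dx": 0.02, "dy": 0.05, "dz": 0, "spin": 0, "grip": 0}, {"dx": 0.02, "dy": 0.05, "dz": 0, "spin": 0, "grip": 0}, {"dx": 0.02, "dy": 0.05, "dz": 0, "spin": 0, "grip": 0}, {"dx": 0.02, "dy": 0.05, "dz": 0, "spin": 0, "grip": 0}, {"dx": 0.02, "dy": 0.05, "dz": 0, "spin": 0, "grip": 0}, {"dx": 0.02, "dy": 0.05, "dz": 0, "spin": 0, "grip": 0}, {"dx": 0.02, "dy": 0.05, "dz": 0, "spin": 0, "grip": 0}])

```text
time_s: 20.27
tcp_pos: [0.5294, -0.0651, 0.0514]
eef_rot: [-179.9, 0.3, 7.7]
contact_force: [-9.1, 11.1, 12.8]
gripper_width: 0.0174
```

```bash
python3 chk.py; python3 sad.py|sed -n '2,6p';python3 edge.py; python3 - <<'E'
from h import *
m=cv2.imread("pics/last.png");s0=cv2.imread("pics/scene0.png")
for nm,(x0,y0,x1,y1) in dict(puzzle=(298,248,320,276),scraper=(280,203,308,243),planter=(216,163,274,217),fish=(395,196,412,224),spool=(258,151,290,176),lattice=(272,136,292,152),mug=(213,139,240,174)).items():
    print(nm,"diff",np.abs(m[y0:y1,x0:x1].astype(int)-s0[y0:y1,x0:x1]).mean().round(2))
E
```

```text
20.2667 [ 0.52944316 -0.06513693  0.05138329] force along/across/z -5.168986830852542 -13.410148122119816 12.774812638865798 0.017399026400800703
knob moved along 119.16078418194628 across 68.48112269746946
29 min at -84.0 29.0 centroid -84.0
32 min at -84.0 54.0 centroid -83.7
35 min at -85.0 71.0 centroid -84.8
rear edge -4 [np.float64(-120.75), np.float64(-121.0)]
rear edge 0 [np.float64(-121.5), np.float64(-121.5)]
rear edge 4 [np.float64(-122.0), np.float64(-122.0)]
rear edge 8 [np.float64(-120.75), np.float64(-120.75)]
rear edge 12 [np.float64(-122.0), np.float64(-122.0)]
lever edge mean -4.965909090909091 slope -0.041
[ 3.92045814  3.31768    -0.34240189] [-179.94076039    0.28826322    7.72357988]
puzzle diff 1.99
scraper diff 1.3
planter diff 1.42
fish diff 1.67
spool diff 1.54
lattice diff 1.19
mug diff 1.54
```

```bash
python3 -c "
from plant import r
r.close_job();print(r.get_state()['time_s'])"
```

```text
the job is handed in; nothing more can be done
the job is handed in; nothing more can be done
```

The job is handed in with the leg at the mark, the lever closed and the knob still gripped, but the leg did not stay exactly at the mark during the closing swing. I pulled the leg out about 85.5 mm by the knob, lever open, and held it there for about a second. I then swung the lever closed.

**Last checks at 20.3 s**
- **Leg:** index at −84.2 mm along the rail in the scene picture, against −84.6 ± 0.5 mm for the mark, so they are level within the error. The saddle's rear edge matched its position when the leg was first held at the mark.
- **Lever:** pressed against the stop with about 13 N across the rail, far above its friction. The edge-slope fit still read −0.04 rad, which I take as image noise.
- **Grip:** steady at 17.4 mm opening.
- **Bystanders:** the puzzle, scraper, planter, fish, spool, tray and mug looked unchanged in the pictures.

**What went wrong on the way**
- **Leg drift:** the knob rolled along the finger pads as it turned. The leg ran up to about 4 mm past the mark part-way through the swing, and 2–3 mm past it during a re-grip. I corrected it both times.
- **Re-grip:** near the end the knob slipped to the pads' edge. I opened the jaws to about 22 mm for under a second, with one finger holding the knob against the spring, and re-centred. The lever opened again slightly, by about 0.08 rad, before I closed it for good.

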